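# Shim a loose carton tight in its bay and hold the wedge

### The job

The carton of cotton rolls sits loose in its bay. Fill the gap between the grey fence and the carton: stand as many blue spacers as it takes upright on the bay's bed, side by side against the fence, then push the orange wedge point down, sloping face to the carton, between the last spacer and the carton until you feel it jam well down in the gap without reaching the bed, the carton pressed home against the far stop. Do not let go: finish while still gripping the jammed wedge. Leave the other things on the worktop alone.

Things in the scene. Friction and masses are not known exactly. Their poses are not given: they have to be found in the camera images.
- bay: Carton bay, fixed: a narrow aluminium bed, 192 mm long (its x), 72 wide (its y), top 20 above the worktop. Dark stop at the +x end, away from the robot: inner face at x = +90, top 86 above the worktop. Dark side curbs 10 higher than the bed, 65 apart inside. Origin: on the worktop under the bay; x runs along the bed to the stop, z up.
- fence: Grey upright fence with a black knob behind it, on the bed's robot-side end; clamped, at a different place each time. 60 mm wide, 62 high above the bed. Origin: middle of the lower edge of the face that looks at the carton, on the bed; x points to the carton, z up. The gap from it to the carton is 28 to 46 mm.
- carton: White and blue carton of cotton rolls, 60 x 100 x 55 mm high, about 0.35 kg, loose, standing on the bed about 1 mm from the stop. Origin: centre of its underside; its y axis (100 mm) runs along the bed, so its end face towards the fence lies 50 mm from the origin.
- spacer_a: Blue spacer (three alike) with white stripes, upright in the slot block: 12 mm thick (its x), 110 high, 60 g. Lower part (0 to 65 above the underside) 52 wide (its y), grip tab above it 40 wide with bevelled upper corners. Take it across the tab's 40 mm, about 95 up; when it goes next to a standing one, a few mm towards its carton side, so that no finger catches the other. Origin: centre of the underside, z up.
- spacer_b: Blue spacer (three alike) with white stripes, upright in the slot block: 12 mm thick (its x), 110 high, 60 g. Lower part (0 to 65 above the underside) 52 wide (its y), grip tab above it 40 wide with bevelled upper corners. Take it across the tab's 40 mm, about 95 up; when it goes next to a standing one, a few mm towards its carton side, so that no finger catches the other. Origin: centre of the underside, z up.
- spacer_c: Blue spacer (three alike) with white stripes, upright in the slot block: 12 mm thick (its x), 110 high, 60 g. Lower part (0 to 65 above the underside) 52 wide (its y), grip tab above it 40 wide with bevelled upper corners. Take it across the tab's 40 mm, about 95 up; when it goes next to a standing one, a few mm towards its carton side, so that no finger catches the other. Origin: centre of the underside, z up.
- wedge: Orange wedge, 52 mm wide (its y), 110 high, 70 g, point down in the slot block. Flat upright face at x = -7. Sloping face on the +x side: 4 thick at the underside, 0.4 more per mm of height, 26 at height 55. Above 59 a grip tab, 14 thick (x -7 to 7), 40 wide, with bevelled upper corners and white stripes. Origin: under the tab's middle, at underside level, z up.
- wedge_grip (a point): Where the wedge is best taken, across the tab's 40 mm width: 95 above the wedge's origin. The wedge jams where its thickness at the carton's top edge (55 above the bed) equals the gap that is left: it can fill 9 to 24 mm. In a wider gap it stands loose on the bed, in a narrower one too high. Pushed down with 10 to 15 N it is tight and holds by friction.
- slot_block: Grey block, 134 (its x) x 70 x 30 high, fixed to the worktop; four slots along its x at -45, -15, 15, 45 mm, floors 6 above the worktop, 24 deep. Three spacers and the wedge stand in them in any order, their x axes along the block's. Origin: centre of the underside.
- magnifier_lamp: Black magnifier lamp, fixed; a bystander overhead. Its head hangs 0.40 m above the worktop, over about x 0.50 to 0.65, y 0.17 to 0.32 (world); its arm passes above 0.53 m further right. Keep wrist and arm clear of it. Its own origin is of no use.
- stapler: Black pocket stapler, 26 x 105 x 31 mm; a bystander. Origin: centre of the underside.
- tub: Yellow round tub with lid, 89 mm across, 52 high; a bystander. Origin: centre of the underside.
- flat_carton: Flat white and red carton, 68 x 131 x 33 mm; a bystander. Origin: centre of the underside.
- loose_pen: Blue ball pen, 139 mm long, lying on the worktop; a bystander. Origin: centre of the underside.

How it is judged:
By the outcome, as a careful person would: the job done as asked, in the order asked, and still so for the second after the job is handed in, while the arm keeps its last pose, push and grip.
It also fails if it takes over 58 s, if anything falls off the work surface, if the arm or the gripper's body presses on something with over 40 N, if the wrist force passes 120 N, or if a joint passes its speed limit or range.

### The arm

A 6-joint arm with a two-finger parallel gripper is mounted at the origin on a cart in front of the work surface, level with it; the furniture and walls round the work are solid. World frame = base frame: x ahead of the robot, y to its left, z up, the work surface at z = 0. Lengths are in m, angles in rad, forces in N, time in s.
With the tool pointing down it reaches from about 0.325 to 0.9 m from the base axis. Payload 6.1 kg.
Tool frame: the origin (TCP) lies midway between the tips of the shut fingers; the grasp point (between the pads) lies 19 mm behind it; z points along the fingers, y is the line along which they close (so a half turn about z gives the same grasp; the last joint's range is limited). The gripper opens to 85 mm and grips with 20 to 120 N. Pads are 22 mm wide; open, the fingers measure 114 mm over their backs; the gripper's body (76 mm by 85 mm) begins 54 mm behind the grasp point. The pads swing forward as they close: fully open they stand 13 mm farther back than shut.
Start: joints at [-1.349, 0.22, 1.526, -0, 1.395, -0.126], TCP at [0.213, -0.588, 0.208] pointing down, gripper open.
Joint ranges: [-2.98, 2.98], [-0.91, 2.08], [0.09, 2.57], [-1.24, 4.39], [0.2, 2.65], [-2.68, 2.68]. Speed limits (rad/s): [2.57, 2.57, 3.01, 3.14, 3.14, 3.14].

### API

Orientations are given as [roll, pitch, yaw] about the fixed x, y, z axes, in that order (R = Rz(yaw) Ry(pitch) Rx(roll)).
In Python, from plant import movep, move_l, set_joints, gripper_to, hold, inverse_kinematics, observe, get_image, get_calibration, Unreachable, job_done gives the robot as it stands. Calls block until the motion is done:
- movep(position, orientation): joint-space move of the TCP to a pose.
- move_l(position, feed=0.15, rotation=None, max_force=None): straight line of the TCP; rotation=None keeps the orientation; feed is the mean speed in m/s. With max_force (N) it stops when the force on the tool has changed by that much, and returns True; else False.
- set_joints(angles): joint-space move.
- gripper_to(opening, f_grip=None): finger opening in m; f_grip is the grip in N (None keeps the last); returns when the fingers have stopped.
- hold(seconds).
- inverse_kinematics(position, orientation): joint angles nearest the present ones, or None.
- observe(): the state.
- get_image(name): name is "side" or "top"; returns (picture, depth): 420x560x3 uint8, red, green, blue; 420x560 float32, m along the optical axis (not along the pixel's ray), 0 where there is no reading.
- get_calibration(name): a dict with "intrinsics" (3x3 intrinsics, pixels), "world_from_camera" (4x4, takes a point from camera to world coordinates). Camera axes: x right, y down, z forward; pixel columns grow to the right and rows downward; lengths in m; the calibration is good to about 2 mm. A picture is of the moment at which its call begins. get_calibration takes no time and is no camera call.
A pose or a line that the arm cannot do raises Unreachable and nothing moves.
- job_done(): hands the job in; it is judged then, once.
The state is a dict: "time_s": time; "q": joint angles; "joint_velocities": joint speeds; "joint_torque": joint torques, N m; "eef_pos": TCP position; "tcp_rot": TCP orientation; "ft_force": force on the tool from outside, world axes, zero at the start; "torque": the same for the moment, N m; "opening": finger opening in m; "grasp_force": force on a finger pad.
Only numpy, scipy, OpenCV 4.12 (cv2) and the standard library are available. Lean on these libraries where they do the work, as an engineer would, in place of code of your own. Each camera call takes 0.05 s, during which the arm holds its last target. There are 200 camera calls.

## Working session

There is one attempt and no reset: what is moved stays moved. The work goes in short steps, each a Python script; the robot and the scene stay as the last script left them, time stands still between calls to the robot, and variables do not carry over. Pictures are saved under pics/ and viewed, at most 10 in all, crops included, and the job is handed in when it is done.

```bash
mkdir -p pics; ls
python3 - <<'E'
from plant import *
import cv2,numpy as np
for n in("top","side"):
    im,d=get_image(n); cv2.imwrite(f"pics/{n}0.png",im[:,:,::-1]); np.savez(f"{n}0.npz",im=im,d=d)
    c=get_calibration(n);print(n,np.round(c["intrinsics"],1).tolist(),np.round(c["world_from_camera"],4).tolist())
s=observe();print(s["time_s"],s["tcp_rot"],s["opening"],s["ft_force"])
E
```

```text
pics
top [[494.6, 0.0, 277.1], [0.0, 494.6, 210.0], [0.0, 0.0, 1.0]] [[0.028, -0.9956, 0.0899, 0.4867], [-0.9996, -0.0272, 0.0102, 0.0994], [-0.0077, -0.0901, -0.9959, 1.3648], [0.0, 0.0, 0.0, 1.0]]
side [[417.5, 0.0, 277.3], [0.0, 417.5, 215.3], [0.0, 0.0, 1.0]] [[0.9998, -0.007, 0.017, 0.5856], [-0.0182, -0.4996, 0.8661, -0.8768], [0.0024, -0.8662, -0.4996, 0.8062], [0.0, 0.0, 0.0, 1.0]]
0.1 [-3.13984560e+00 -1.96318314e-04  3.47801382e-01] 0.08542534985762877 [ 0.58422195 -0.59622785  0.53492419]
```

View pics/top0.png

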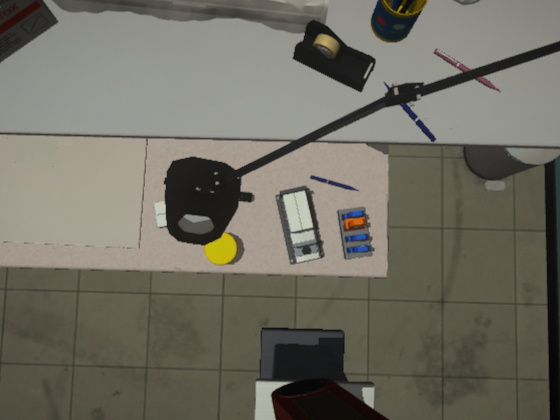

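View pics/side0.png

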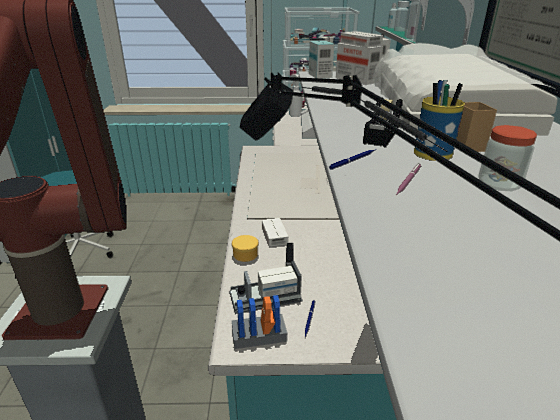

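Top view: bay at about (300,225), its fence and knob end at the bottom (305,250). The slot block is at (355,232) with the wedge in the second slot from the top. The side view agrees. Next I enlarge the crop and check depth.

```bash
cat > h.py <<'E'
import numpy as np,cv2
from plant import *
def cloud(n,im=None,d=None):
    if im is None: im,d=get_image(n)
    c=get_calibration(n);K=c["intrinsics"];T=np.array(c["world_from_camera"])
    v,u=np.mgrid[:420,:560]
    P=np.stack([(u-K[0][2])/K[0][0]*d,(v-K[1][2])/K[1][1]*d,d],-1)@T[:3,:3].T+T[:3,3]
    P[d==0]=np.nan
    return im,P
E
python3 - <<'E'
from h import *
a=np.load("top0.npz");b=np.load("side0.npz")
A=cv2.resize(a["im"][170:270,265:380],None,fx=5,fy=5,interpolation=2)
B=cv2.resize(b["im"][235:355,220:325],None,fx=4,fy=4,interpolation=2)
cv2.imwrite("pics/topc.png",A[:,:,::-1]);cv2.imwrite("pics/sidec.png",B[:,:,::-1])
im,P=cloud("top",a["im"],a["d"])
np.set_printoptions(linewidth=220)
print(np.round(P[182:272:4,272:376:4,2]*1000).astype(int))
im,h=im,cv2.cvtColor(im,cv2.COLOR_RGB2HSV)
for nm,lo,hi in(("blue",(100,120,60),(125,255,255)),("orange",(3,150,100),(17,255,255))):
    m=cv2.inRange(h,lo,hi);n,l,s,c=cv2.connectedComponentsWithStats(m)
    for i in range(1,n):
        if s[i,4]>15 and 265<c[i,0]<380 and 170<c[i,1]<270:
            Q=P[l==i];print(nm,s[i],c[i],np.nanmedian(Q,0).round(4),np.nanmax(Q[:,2]).round(4),cv2.minAreaRect(np.argwhere(l==i)[:,::-1].astype(np.float32)))
E
```

```text
[[                   7                    2                    3                   -3                   -4                    2                    4                    2                   -1                    1
                     5                   -3                   -2                   11                   10                    9                    2                    2                    1                    1
                     5                    3                    1                    2                    2                    6]
 [                   2                    1                    2                    2                    0                   -1                   -1                    0                   87                    0
                    -1                   -6                    5                    3                   -2                    5                    3                   14 -9223372036854775808                    6
                    -1                   -4                   -4                    8                    1                 
[... 11925 characters left out ...]
72802734375), (5.3220014572143555, 20.679779052734375), 81.25383758544922)
blue [346 234  22   7 105] [356.87619048 237.17142857] [ 0.5368 -0.093   0.1116] 0.125 ((356.3963623046875, 237.06707763671875), (5.300714015960693, 21.31328773498535), 83.6598129272461)
blue [348 245  22   8 105] [358.58095238 248.85714286] [ 0.507  -0.0969  0.1129] 0.1217 ((358.4189453125, 249.01351928710938), (5.425166606903076, 21.207469940185547), 80.53767395019531)
orange [345 217  21  12 174] [354.26436782 221.77586207] [ 0.5764 -0.0851  0.0964] 0.1212 ((354.7623291015625, 222.38526916503906), (9.958931922912598, 20.461078643798828), 84.80557250976562)<stdin>:8: RuntimeWarning: invalid value encountered in cast
```

View pics/topc.png

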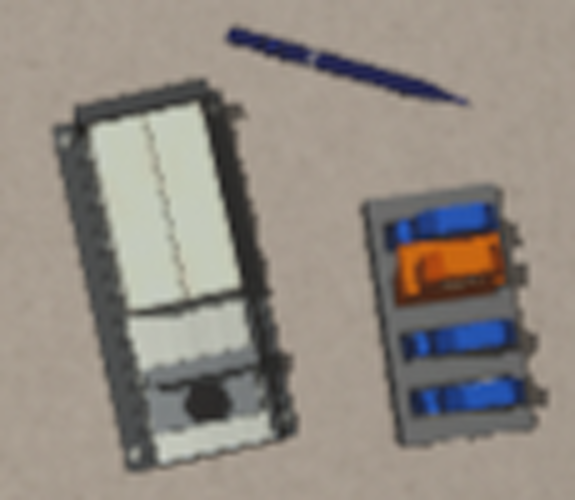

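View pics/sidec.png

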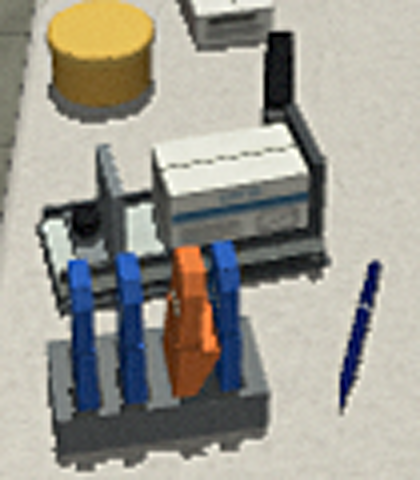

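Crops: bay yaw is about 10°. The fence top bar is at crop row ~355-385, the carton's near edge is at ~300-315, and the wedge bulges towards +x, the same way as needed. Now I measure bay, carton and fence.

```bash
cat >> h.py <<'E'
def ray(n,uv,z):
    c=get_calibration(n);K=np.array(c["intrinsics"]);T=np.array(c["world_from_camera"])
    uv=np.atleast_2d(uv).astype(float);r=np.c_[uv,np.ones(len(uv))]@np.linalg.inv(K).T@T[:3,:3].T
    return T[:3,3]+r*((z-T[2,3])/r[:,2])[:,None]
def proj(n,P):
    c=get_calibration(n);K=np.array(c["intrinsics"]);T=np.array(c["world_from_camera"])
    q=(np.atleast_2d(P)-T[:3,3])@T[:3,:3]@K.T;return (q[:,:2]/q[:,2:]).astype(np.float32)
E
python3 - <<'E'
from h import *
a=np.load("top0.npz");im,P=cloud("top",a["im"],a["d"])
v,u=np.mgrid[:420,:560];roi=(u>270)&(u<330)&(v>180)&(v<272)
h=cv2.cvtColor(im,cv2.COLOR_RGB2HSV)
m=roi&(P[...,2]>.062)&(P[...,2]<.09)&(im.min(2)>150)
n,l,s,c=cv2.connectedComponentsWithStats(m.astype(np.uint8));i=1+s[1:,4].argmax()
W=ray("top",np.argwhere(l==i)[:,::-1],.075)[:,:2].astype(np.float32)*1000
r=cv2.minAreaRect(W);print("carton",r,s[i,4]);bx=cv2.boxPoints(r)
# long axis direction
e=[bx[1]-bx[0],bx[2]-bx[1]];L=max(e,key=np.linalg.norm);L=L*np.sign(L[0]);yaw=np.arctan2(L[1],L[0]);print("yaw",np.degrees(yaw))
c0=np.array(r[0])/1000
ex=np.array([np.cos(yaw),np.sin(yaw)]);ey=np.array([-ex[1],ex[0]])
# rectified views at z=.075: rows along bay
g=im.mean(2).astype(np.float32)
for z in(.075,.082):
    xs=np.arange(-.125,.08,.0015);out=[]
    for ys in (np.arange(-.026,-.014,.002),np.arange(.014,.026,.002)):
        pr=[cv2.remap(g,*[proj("top",np.c_[c0+x*ex+ys[:,None]*ey,np.full(len(ys),z)])[:,k].reshape(1,-1) for k in(0,1)],1).mean() for x in xs]
        out.append(pr)
    print(z);print(np.c_[xs*1000,np.array(out).T].round(0).astype(int)[:60].tolist())
# tops of spacers & wedge
for nm,lo,hi in(("blue",(100,120,60),(125,255,255)),("orange",(3,150,100),(17,255,255))):
    mm=(cv2.inRange(h,lo,hi)>0)&(P[...,2]>.102)&(u>335)&(u<375)&(v>205)&(v<260)
    n,l,s,c=cv2.connectedComponentsWithStats(mm.astype(np.uint8))
    for i in range(1,n):
        if s[i,4]>10: print(nm,s[i],ray("top",c[i],.116)[0].round(4))
np.savez("bay.npz",c0=c0,yaw=yaw)
# other: slot block
m=(P[...,2]>.015)&(u>330)&(u<380)&(v>200)&(v<262)&(abs(im.max(2).astype(int)-im.min(2))<30)
W=ray("top",np.argwhere(m)[:,::-1],.03)[:,:2].astype(np.float32)*1000;print("block",cv2.minAreaRect(W))
m=roi&(P[...,2]>.006)
m=cv2.morphologyEx(m.astype(np.uint8),cv2.MORPH_OPEN,np.ones((3,3)));W=ray("top",np.argwhere(m)[:,::-1],.025)[:,:2].astype(np.float32)*1000;print("bay",cv2.minAreaRect(W))
E
```

```text
carton ((602.2868041992188, 59.141082763671875), (96.98965454101562, 58.07121658325195), 13.759685516357422) 802
yaw 13.759694
0.075
[[-125, 180, 192], [-124, 179, 192], [-122, 179, 192], [-120, 179, 193], [-119, 178, 191], [-118, 167, 177], [-116, 147, 154], [-114, 128, 133], [-113, 117, 121], [-111, 116, 125], [-110, 117, 128], [-108, 119, 127], [-107, 122, 126], [-105, 123, 125], [-104, 123, 125], [-102, 121, 125], [-101, 119, 127], [-99, 118, 127], [-98, 118, 127], [-96, 113, 116], [-95, 100, 100], [-93, 82, 80], [-92, 69, 69], [-90, 77, 83], [-89, 95, 100], [-87, 109, 114], [-86, 116, 121], [-84, 117, 122], [-83, 121, 126], [-81, 130, 138], [-80, 147, 158], [-78, 163, 175], [-77, 174, 185], [-75, 178, 189], [-74, 179, 189], [-72, 179, 189], [-71, 179, 189], [-69, 179, 189], [-68, 178, 188], [-66, 178, 188], [-65, 178, 188], [-63, 179, 188], [-62, 179, 188], [-60, 180, 188], [-59, 175, 188], [-57, 157, 181], [-56, 129, 160], [-54, 97, 129], [-53, 77, 93], [-51, 81, 86], [-50, 111, 121], [-48, 150, 159], [-47, 178, 184], [-45, 192, 194], [-44, 194, 196], [-42, 194, 195], [-41, 194
[... 814 characters left out ...]
, 188], [-59, 173, 188], [-57, 152, 178], [-56, 123, 154], [-54, 92, 121], [-53, 75, 88], [-51, 84, 91], [-50, 118, 129], [-48, 156, 165], [-47, 181, 187], [-45, 192, 195], [-44, 194, 196], [-42, 194, 195], [-41, 194, 195], [-39, 193, 195], [-38, 193, 195], [-36, 193, 195]]
blue [349 211  15   7  73] [ 0.5955 -0.0874  0.116 ]
blue [352 234  16   7  70] [ 0.5369 -0.0975  0.116 ]
blue [354 246  16   6  71] [ 0.5075 -0.1024  0.116 ]
orange [350 219  16   8  84] [ 0.5743 -0.0909  0.116 ]
block ((551.6256713867188, -96.79008483886719), (133.91043090820312, 72.28901672363281), 9.691000938415527)
bay ((570.09326171875, 51.63786315917969), (200.51722717285156, 91.54827880859375), 13.711183547973633)
```

Fence-to-carton gap is about 31 mm, plus 1 mm play at the stop, so one spacer leaves about 20 mm for the wedge (expected jam about 15 mm above the bed). The block yaw is 9.7° and the bay yaw 13.7°. I pick the nearest spacer and also locate the wedge tab in the side view.

```bash
cat >> h.py <<'E'
BY=np.radians(9.68); YAW=np.radians(13.74)
bex=np.array([np.cos(BY),np.sin(BY)])
ex=np.array([np.cos(YAW),np.sin(YAW)]);ey=np.array([-ex[1],ex[0]])
C0=np.load("bay.npz")["c0"]
GR=.092; TZ=GR-.019      # TCP height above the underside of a held part
def bay(x,y,under): return [*(C0+x*ex+y*ey),under+TZ]   # x,y local to carton centre
def st(t=""):
    s=observe();print(t,"t",round(s["time_s"],2),"p",np.round(s["eef_pos"],4),"f",np.round(s["ft_force"],1),"o",round(s["opening"],4),"g",np.round(s["grasp_force"],1));return s
E
python3 - <<'E'
from h import *
b=np.load("side0.npz");h=cv2.cvtColor(b["im"],cv2.COLOR_RGB2HSV)
for nm,lo,hi in(("blue",(100,120,40),(125,255,255)),("orange",(3,150,60),(17,255,255))):
    m=cv2.inRange(h,lo,hi);n,l,s,c=cv2.connectedComponentsWithStats(m)
    for i in range(1,n):
        if s[i,4]>60 and 225<c[i,0]<300 and 285<c[i,1]<345:
            for r in (4,8,12):
                us=np.where(l[s[i,1]+r]==i)[0]; print(nm,s[i],r,us.min(),us.max())
p=[.5075,-.1024]
movep([*p,.006+TZ+.07],[np.pi,0,BY]);st("above")
move_l([*p,.006+TZ],feed=.12);st("down")
gripper_to(.030,40);st("grip")
hit=move_l([*p,.14+TZ],feed=.15);st("up")
im,_=get_image("side");cv2.imwrite("pics/g1.png",cv2.resize(im[150:360,180:340],None,fx=3,fy=2.8)[:,:,::-1])
E
```

```text
blue [272 295   8  38 219] 4 273 278
blue [272 295   8  38 219] 8 272 279
blue [272 295   8  38 219] 12 272 278
blue [249 298   8  38 220] 4 249 254
blue [249 298   8  38 220] 8 249 255
blue [249 298   8  38 220] 12 249 255
blue [237 300   8  38 210] 4 237 242
blue [237 300   8  38 210] 8 238 243
blue [237 300   8  38 210] 12 238 242
orange [261 297  14  37 361] 4 263 270
orange [261 297  14  37 361] 8 263 270
orange [261 297  14  37 361] 12 262 271
above t 2.15 p [ 0.5076 -0.1032  0.1492] f [-0.8 -0.4 -0.4] o 0.0852 g 0.0
down t 2.88 p [ 0.508  -0.1027  0.0795] f [-0.3  0.2  1. ] o 0.0854 g 0.0
grip t 3.43 p [ 0.5091 -0.1032  0.0808] f [-0.3 -1.5  6.2] o 0.0348 g 34.3
up t 4.47 p [ 0.5067 -0.1021  0.2117] f [-0.2 -0.3 -1.4] o 0.0344 g 33.1
```

View pics/g1.png

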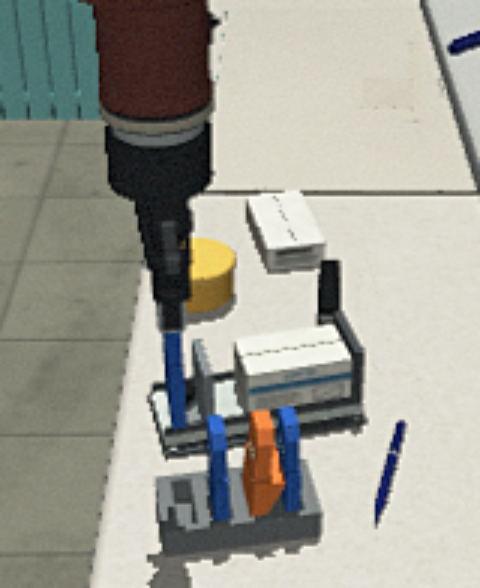

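The spacer is held, but the opening reads 34.5 mm instead of 40 and little of the top is covered, so the pads may sit high, on the bevels. I measure the held part.

Run:
```python
from h import *
im,P=cloud("side");h=cv2.cvtColor(im,cv2.COLOR_RGB2HSV)
m=cv2.inRange(h,(100,120,40),(125,255,255));n,l,s,c=cv2.connectedComponentsWithStats(m)
for i in range(1,n):
    if s[i,4]>60 and 225<c[i,0]<300 and 245<c[i,1]<345:
        Q=P[l==i];print(s[i],"z lo/hi",np.nanpercentile(Q[:,2],[2,98]).round(4),"xy",np.nanmedian(Q,0).round(4))
        vs=np.argwhere(l==i)
        for q in(0,.5,1):
            v=np.quantile(vs[:,0],q);us=vs[vs[:,0]==int(v),1].mean();print(v,us)
        # bottom near edge: y of near side = 0.026 in front
        v=vs[:,0].max()+.5;us=vs[vs[:,0]>=v-2,1].mean()
        K=get_calibration("side");T=np.array(K["world_from_camera"]);r=T[:3,:3]@np.linalg.inv(K["intrinsics"])@[us,v,1]
        yn=(-.1024-.026) if s[i,0]<250 and s[i,1]<290 else -.1005-.026
        X=T[:3,3]+r*(yn-T[1,3])/r[1];print("bottom edge",X.round(4))
im=im[225:325,215:315];cv2.imwrite("pics/g2.png",cv2.resize(im,None,fx=6,fy=6,interpolation=2)[:,:,::-1])
```

```text
[235 269   7  35 189] z lo/hi [0.1395 0.2301] xy [ 0.5102 -0.1256  0.1841]
269 237.0
286.0 238.0
303 238.0
bottom edge [ 0.5105 -0.1284  0.1358]
[272 295   8  38 218] z lo/hi [0.0186 0.1168] xy [ 0.5983 -0.1065  0.0803]
295 275.5
312.0 275.5
332 276.5
bottom edge [ 0.5999 -0.1265  0.0384]
[249 298   8  38 220] z lo/hi [0.0199 0.1165] xy [ 0.54   -0.1163  0.0779]
298 250.5
317.0 252.5
335 253.0
bottom edge [ 0.5415 -0.1265  0.0291]
```

View pics/g2.png

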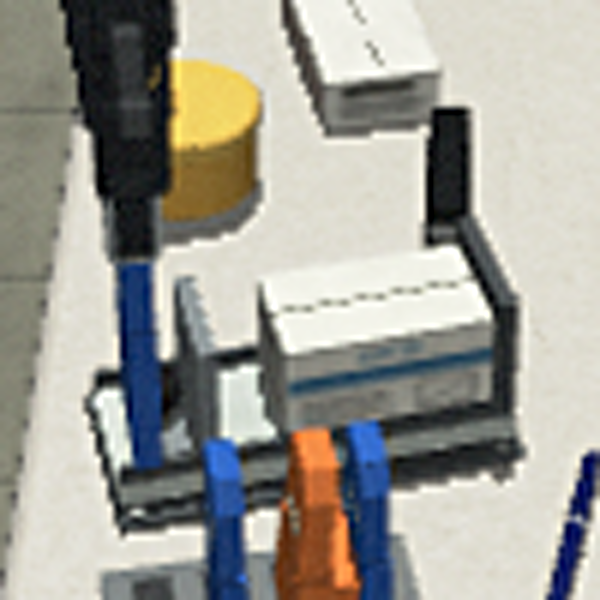

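The underside is at ~0.138 as planned and the spacer hangs straight. The fingertips sit ~15 mm higher than nominal at this opening, so I'll take the wedge lower. Now I place the spacer: lower it into the middle of the gap, feel the bed, then feel the fence.

Run:
```python
from h import *
R=[np.pi,0,YAW]
X=-.0645
movep(bay(X,0,.14),R);st("over")
move_l(bay(X,0,.030),feed=.12);st("low")
print(move_l(bay(X,0,.012),feed=.03,max_force=4));s=st("bed")
z=s["eef_pos"][2]+.0015
loc=(np.array(s["eef_pos"][:2])-C0);print("loc",loc@ex,loc@ey)
move_l([*bay(X,0,0)[:2],z],feed=.05);st("lift")
print(move_l([*bay(-.084,0,0)[:2],z],feed=.03,max_force=4));s=st("fence")
loc=(np.array(s["eef_pos"][:2])-C0);print("loc",loc@ex,loc@ey)
im,_=get_image("side");cv2.imwrite("pics/p1.png",cv2.resize(im[225:325,215:315],None,fx=6,fy=6,interpolation=2)[:,:,::-1])
```

```text
over t 5.22 p [0.5393 0.0442 0.2123] f [-0.3 -0.2 -0.5] o 0.0349 g 33.1
low t 6.29 p [0.5404 0.0436 0.1039] f [ 0.7 -0.9 -0.6] o 0.0347 g 33.1
True
bed t 6.69 p [0.5408 0.0436 0.0949] f [ 0.3 -0.6  5. ] o 0.0346 g 34.8
loc -0.06343953006501116 -0.00046467614168476876
lift t 6.94 p [0.5394 0.0439 0.0962] f [ 0.   1.3 -0.8] o 0.0348 g 33.1
True
fence t 7.44 p [0.5291 0.0397 0.0999] f [ 0.1 -0.9 12.9] o 0.0303 g 13.5
loc -0.07575843596752604 -0.0015268343897165484
```

View pics/p1.png

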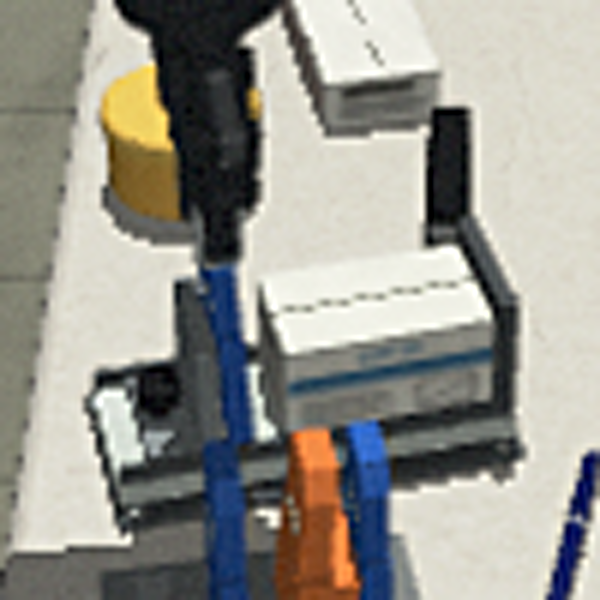

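The spacer tilted: its foot stayed at about (240,440) while the top leans to the fence, because the bevel grip slipped. I bring it back upright, open slightly, regrip about 12 mm lower, then retry.

Run:
```python
from h import *
a=bay(-.0640,0,0)[:2]
move_l([*a,.0955],feed=.04);st("back")
gripper_to(.060,40);st("open")
im,_=get_image("side");cv2.imwrite("pics/p2a.png",im[:,:,::-1])
move_l([*a,.082],feed=.05,max_force=6);st("down")
gripper_to(.030,60);s=st("regrip")
im,_=get_image("side");cv2.imwrite("pics/p2.png",cv2.resize(im[225:325,215:315],None,fx=6,fy=6,interpolation=2)[:,:,::-1])
```

```text
back t 8.01 p [0.5436 0.0436 0.0999] f [ 0.5  0.2 16.7] o 0.0302 g 13.2
open t 8.41 p [0.5395 0.0439 0.0949] f [-0.2 -0.3 -0.1] o 0.06 g 0.0
down t 8.88 p [0.5396 0.044  0.0812] f [-0.6  0.8 -0.3] o 0.0598 g 0.0
regrip t 9.2 p [0.5406 0.0439 0.0825] f [ 0.  -0.3  1.2] o 0.038 g 60.4
```

View pics/p2.png

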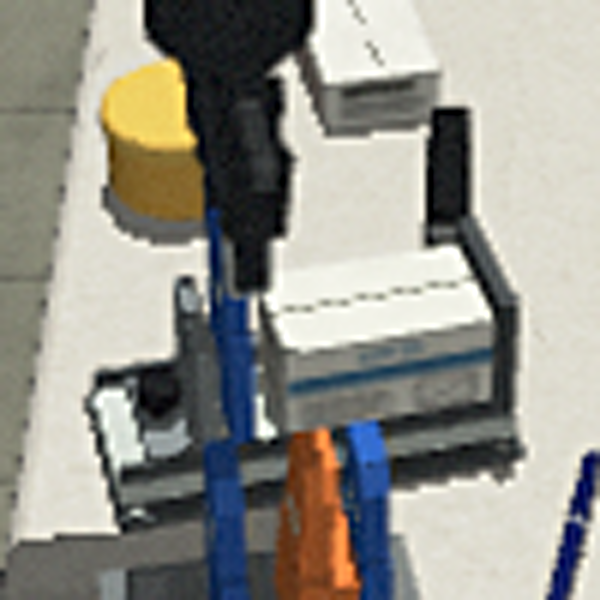

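The regrip is firm (60 N, 38 mm), but the spacer leans a few degrees to the fence. I measure the lean from its left edge and turn the tool to right it.

```bash
cat >> h.py <<'E'
def lean(colour="blue",u0=245,u1=262,v0=255,v1=300):
    im,_=get_image("side");im=im.astype(float)
    b=im[...,2]-im[...,0] if colour=="blue" else im[...,0]-im[...,2]
    b=cv2.resize(b,None,fx=4,fy=4,interpolation=cv2.INTER_LINEAR)
    K=get_calibration("side");T=np.array(K["world_from_camera"]);Ki=np.linalg.inv(K["intrinsics"])
    L=[]
    for v in range(v0,v1):
        r=b[4*v+2,4*u0:4*u1];k=np.where(r>50)[0]
        if len(k)<8: continue
        for u,e in((u0+k[0]/4,0),(u0+k[-1]/4,1)):
            d=T[:3,:3]@Ki@[u-.4,v,1]
            for yo in(-.026,):
                n=np.r_[ey,0];p=np.r_[C0+yo*ey,0]
                X=T[:3,3]+d*(n@(p-T[:3,3]))/(n@d);L.append([e,X[2],(X[:2]-C0)@ex])
    return np.array(L)
E
python3 - <<'E'
from h import *
for L in (lean(),):
    a,b=L[L[:,0]==0],L[L[:,0]==1]
    for p,q in zip(a,b): print((1000*np.r_[p[1],p[2],q[2]]).round(1),end=" ")
    m=a[:,1]<.085
    print();print("left all",np.degrees(np.arctan(np.polyfit(a[:,1],a[:,2],1)[0])),"low L,R",[np.degrees(np.arctan(np.polyfit(x[m,1],x[m,2],1)[0])) for x in(a,b)])
st()
E
```

```text
[107.5 -80.1 -65.8] [104.3 -80.9 -65.9] [100.9 -81.  -66. ] [ 97.6 -81.1 -66. ] [ 94.2 -81.2 -66.1] [ 90.2 -78.6 -65.5] [ 86.8 -78.7 -64.2] [ 83.4 -78.8 -63.6] [ 79.5 -76.8 -63.7] [ 76.1 -76.9 -63.8] [ 72.6 -77.  -63.8] [ 69.1 -77.1 -63.2] [ 65.5 -76.5 -62.6] [ 62.  -76.6 -62.7] [ 58.5 -76.7 -63.5] [ 55.  -76.8 -63.5] [ 51.5 -76.9 -64.3] [ 48.  -77.  -63.7] [ 44.3 -76.4 -63.8] [ 40.2 -74.4 -64.6] [ 36.7 -74.5 -64.7] [ 33.1 -74.6 -64.7] [ 29.2 -73.3 -64.8] [ 26.5 -77.6 -67. ] [ 24.8 -86.2 -72.8] 
left all -2.6293964207949228 low L,R [np.float64(0.22503370278718368), np.float64(4.369599477011903)]
 t 9.3 p [0.5406 0.0438 0.0826] f [ 0.7 -1.5  2.2] o 0.0382 g 60.5
```

The left edge gives 4.6° of lean, with the foot ~5 mm off the fence. I lift slightly, rotate 4.6° about the foot and check.

Run:
```python
from h import *
th=np.radians(4.6)
move_l([*bay(-.0640,0,0)[:2],.086],feed=.05);st("lift")
move_l([*bay(-.0588,0,0)[:2],.086],feed=.03,rotation=[np.pi,th,YAW]);s=st("rot");print(s["tcp_rot"])
L=lean();a=L[(L[:,0]==0)&(L[:,1]>.03)&(L[:,1]<.11)];print((a[:,1:]*1000).round(0).tolist())
im,_=get_image("side");cv2.imwrite("pics/p3.png",cv2.resize(im[225:325,215:315],None,fx=6,fy=6,interpolation=2)[:,:,::-1])
```

```text
lift t 9.55 p [0.5401 0.044  0.0861] f [-1.   0.  -0.3] o 0.0382 g 60.2
rot t 9.88 p [0.5454 0.0454 0.0855] f [ 0.1 -0.4 -0.6] o 0.0379 g 60.2
[-3.14126989  0.07999827  0.24039516]
[[107.0, -77.0], [104.0, -78.0], [100.0, -78.0], [97.0, -78.0], [94.0, -78.0], [90.0, -79.0], [87.0, -79.0], [83.0, -79.0], [80.0, -77.0], [76.0, -77.0], [73.0, -77.0], [69.0, -77.0], [66.0, -77.0], [62.0, -77.0], [59.0, -77.0], [55.0, -78.0], [52.0, -78.0], [48.0, -77.0], [44.0, -75.0], [40.0, -75.0], [37.0, -75.0], [33.0, -73.0]]
```

View pics/p3.png

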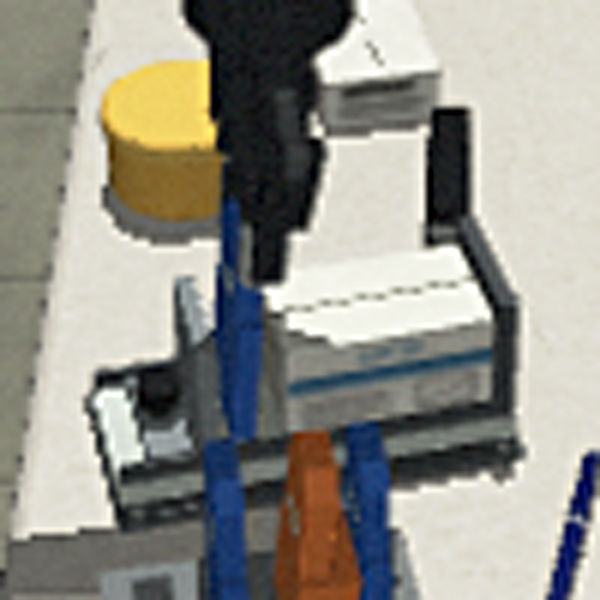

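The spacer is now upright, just off the fence. I push it to the fence, set it down and release.

Run:
```python
from h import *
def lx(s): return round(((np.array(s["eef_pos"][:2])-C0)@ex)*1000,2)
print(move_l([*bay(-.0700,0,0)[:2],.0855],feed=.02,max_force=4));s=st("fence");x=lx(s);print("x",x)
print(move_l([*bay(x/1000,0,0)[:2],.074],feed=.02,max_force=4));s=st("bed");print("x",lx(s))
L=lean();a=L[(L[:,0]==0)&(L[:,1]>.03)&(L[:,1]<.11)];print((a[:,1:]*1000).round(0).tolist())
gripper_to(.060);st("open")
im,_=get_image("side");cv2.imwrite("pics/p4.png",cv2.resize(im[225:325,215:315],None,fx=6,fy=6,interpolation=2)[:,:,::-1])
```

```text
False
fence t 10.68 p [0.5351 0.0426 0.086 ] f [3.1 1.1 0.4] o 0.0378 g 60.4
x -69.23
True
bed t 11.03 p [0.5361 0.0426 0.0823] f [1.8 0.3 3.1] o 0.0382 g 60.6
x -68.19
[[108.0, -84.0], [105.0, -84.0], [101.0, -82.0], [98.0, -82.0], [94.0, -81.0], [90.0, -79.0], [87.0, -79.0], [83.0, -79.0], [80.0, -78.0], [76.0, -78.0], [73.0, -78.0], [69.0, -78.0], [66.0, -78.0], [62.0, -78.0], [59.0, -78.0], [55.0, -78.0], [52.0, -78.0], [48.0, -78.0], [45.0, -78.0], [41.0, -78.0], [37.0, -78.0], [34.0, -78.0], [30.0, -78.0]]
open t 11.42 p [0.5355 0.0427 0.0818] f [ 0.2 -0.9 -0.2] o 0.06 g 0.0
```

View pics/p4.png

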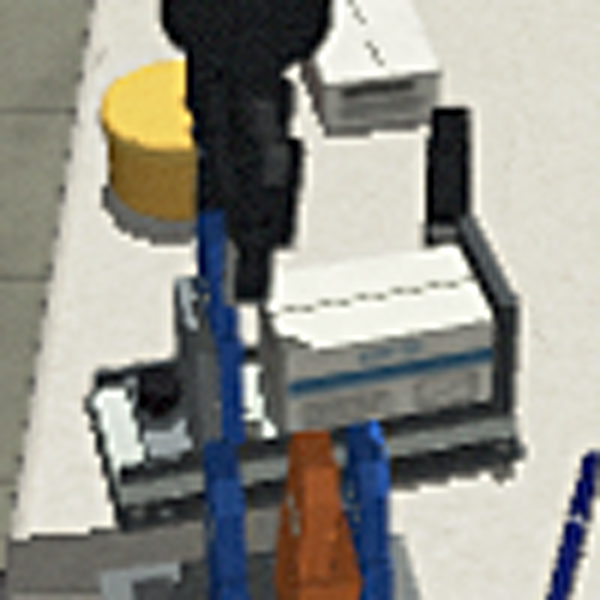

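The spacer is beside the fence but leans ~3° again, since pushing above the fence top tips it. I regrip centred with lower force and over-rotate so the foot leads, then push until it turns flush.

Run:
```python
from h import *
def lx(s): return round(((np.array(s["eef_pos"][:2])-C0)@ex)*1000,2)
B=lambda x,z:[*bay(x/1000,0,0)[:2],z]
def L_(t):
    L=lean(u0=243);a=L[(L[:,0]==0)&(L[:,1]>.03)&(L[:,1]<.12)];a=a[::3];print(t,(a[:,1:]*1000).round(1).tolist())
move_l(B(-73.5,.082),feed=.04,rotation=[np.pi,0,YAW]);st("reset");L_("free")
gripper_to(.030,30);st("grip")
move_l(B(-73.5,.085),feed=.04)
move_l(B(-67,.085),feed=.04,rotation=[np.pi,np.radians(6),YAW]);st("rot");L_("rot")
print(move_l(B(-80,.085),feed=.02,max_force=6));s=st("fence");x=lx(s);print("x",x);L_("pushed")
print(move_l(B(x,.072),feed=.02,max_force=4));s=st("bed");print("x",lx(s))
L_("set")
gripper_to(.060);st("open");L_("rel")
move_l(B(x+1,.15),feed=.1);L_("clear");st()
a,b=get_image("side")[0],get_image("top")[0]
cv2.imwrite("pics/p5.png",np.hstack([cv2.resize(a[225:325,215:315],(400,400),interpolation=2),cv2.resize(b[180:270,270:360],(400,400),interpolation=2)])[:,:,::-1])
```

```text
reset t 11.76 p [0.5301 0.0415 0.082 ] f [ 0.4  0.2 -0.1] o 0.0597 g 0.0
free [[101.2, -82.4], [90.5, -80.0], [79.8, -78.2], [69.3, -77.8], [58.8, -78.1], [48.1, -77.7], [37.4, -78.0]]
grip t 12.12 p [0.5317 0.0417 0.0825] f [-0.1  0.3  3.4] o 0.0392 g 30.3
rot t 12.68 p [0.5373 0.0434 0.0844] f [-0.1 -0.1 -1. ] o 0.039 g 30.5
rot [[111.1, -81.4], [101.1, -81.7], [90.3, -79.3], [79.7, -77.5], [69.1, -77.1], [58.7, -77.4], [48.1, -77.7], [37.4, -78.0]]
False
fence t 13.53 p [0.526  0.0404 0.0859] f [ 5.   1.7 -0.7] o 0.0391 g 30.5
x -78.6
pushed [[110.9, -80.0], [101.2, -82.4], [90.3, -79.3], [79.8, -78.2], [69.1, -77.1], [58.8, -78.1], [48.1, -77.7], [37.4, -78.0]]
True
bed t 13.93 p [0.5271 0.0402 0.0826] f [ 1.8 -0.1  2.5] o 0.0388 g 30.7
x -77.58
set [[107.5, -80.1], [97.7, -81.8], [86.9, -79.4], [76.3, -78.3], [65.8, -77.9], [55.2, -77.5], [44.6, -77.8], [33.9, -78.1]]
open t 14.32 p [0.5268 0.0405 0.0822] f [-0.3 -0.7  0.3] o 0.0598 g 0.0
rel [[101.2, -82.4], [90.5, -80.0], [79.8, -78.2], [69.1, -77.1], [58.7, -77.4], [48.1, -77.7], [37.4, -78.0]]
clear [[117.7, -80.5], [108.1, -82.8], [97.6, -81.1], [86.8, -78.7], [76.2, -77.6], [65.8, -77.9], [55.3, -78.2], [44.6, -77.8], [33.9, -78.1]]
 t 15.25 p [0.5262 0.0407 0.1491] f [-0.5 -0.8 -0.1] o 0.0598 g 0.0
```

View pics/p5.png

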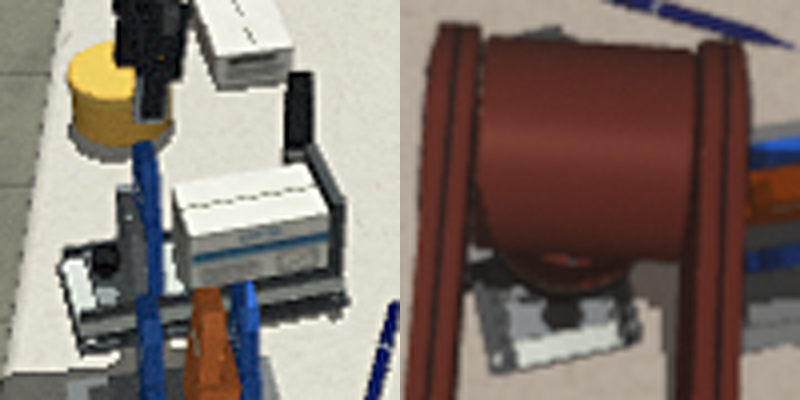

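Eleven pictures viewed, which already exceeds the 10 allowed, so from here I work by numbers only. The spacer stands at the fence. I move over the wedge (freeing the top view) and check the spacer's lean from its top's position against the fence line.

Run:
```python
from h import *
move_l(bay(-.0776,0,.16),feed=.2)
w=np.array([.5730,-.0912])+.0045*bex
gripper_to(.085)
movep([*w,.006+.065+.085],[np.pi,0,BY]);s=st("above wedge")
im,P=cloud("top");h=cv2.cvtColor(im,cv2.COLOR_RGB2HSV);np.savez("top1.npz",im=im,P=P)
for nm,lo,hi in(("blue",(100,120,40),(125,255,255)),("orange",(3,150,60),(17,255,255))):
    m=cv2.inRange(h,lo,hi);n,l,ss,c=cv2.connectedComponentsWithStats(m)
    for i in range(1,n):
        if ss[i,4]>12 and 275<c[i,0]<380 and 200<c[i,1]<265:
            X=ray("top",c[i],.13)[0];d=X[:2]-C0;print(nm,ss[i],c[i].round(1),"local@.13",(d@ex*1000).round(1),(d@ey*1000).round(1),"zmed",np.nanmedian(P[l==i][:,2]).round(3))
            if nm=="blue" and c[i,0]<330:
                for zc in(.11,):
                    q=np.argwhere((l==i)&(P[...,2]>zc))[:,::-1];W=ray("top",q,.13)[:,:2]-C0;print("top pts",len(q),(W@ex*1000).mean().round(1),np.percentile(W@ex*1000,[3,97]).round(1),(W@ey*1000).mean().round(1),np.percentile(W@ey*1000,[3,97]).round(1))
                q=np.argwhere(l==i)[:,::-1];W=ray("top",q,.13)[:,:2]-C0;print("all",np.percentile(W@ex*1000,[2,50,98]).round(1))
```

```text
above wedge t 16.98 p [ 0.5774 -0.0899  0.1565] f [-0.6  0.2  0.5] o 0.0854 g 0.0
blue [295 235  20   8  92] [304.  238.3] local@.13 -74.6 1.7 zmed 0.129
top pts 72 -74.8 [-80.2 -69.5] -1.3 [-19.5  16.6]
all [-80.3 -74.7 -68.9]
blue [362 234   6   6  26] [364.5 236.2] local@.13 -101.4 -146.8 zmed 0.116
orange [330 183  40 125 488] [348.7 252. ] local@.13 -131.3 -99.6 zmed 0.589
orange [344 225   4   6  17] [345.5 227.6] local@.13 -70.6 -105.3 zmed 0.061
```

The spacer's top centre is at -74.7 mm against -74.0 for flush, a lean of about 0.4°, which is fine. Now I grasp the wedge lower and harder, lift it and measure its place in the hand.

Run:
```python
from h import *
w=np.array([.5730,-.0912])+.0045*bex
move_l([*w,.071],feed=.12,max_force=8);st("down")
gripper_to(.030,80);st("grip")
move_l([*w,.150+.065],feed=.15);s=st("up")
im,P=cloud("side");h=cv2.cvtColor(im,cv2.COLOR_RGB2HSV);np.savez("side2.npz",im=im,P=P)
m=cv2.inRange(h,(3,150,40),(17,255,255));n,l,ss,c=cv2.connectedComponentsWithStats(m)
K=get_calibration("side");T=np.array(K["world_from_camera"]);Ki=np.linalg.inv(K["intrinsics"])
bey=np.array([-bex[1],bex[0]]);tcp=np.array(s["eef_pos"])
for i in range(1,n):
    if ss[i,4]>80 and 200<c[i,0]<330:
        print(ss[i],"z",np.nanpercentile(P[l==i][:,2],[2,98]).round(3))
        for v in range(ss[i,1],ss[i,1]+ss[i,3],2):
            us=np.where(l[v]==i)[0];o=[]
            for u in(us.min()-.5,us.max()+.5):
                d=T[:3,:3]@Ki@[u,v,1];nn=np.r_[bey,0];p=np.r_[tcp[:2]-.026*bey,0]
                X=T[:3,3]+d*(nn@(p-T[:3,3]))/(nn@d);o+=[X[2]*1000,(X[:2]-tcp[:2])@bex*1000]
            print(v,us.min(),us.max(),np.round(o,1))
```

```text
down t 17.88 p [ 0.5782 -0.0904  0.0719] f [ 0.6 -0.2 -0. ] o 0.085 g 0.0
grip t 18.4 p [ 0.5783 -0.0908  0.0721] f [ 0.5 -1.1  4.6] o 0.0366 g 79.9
up t 19.51 p [ 0.5766 -0.0902  0.2134] f [ 0.6 -0.2 -0.9] o 0.037 g 80.2
[259 249  15  48 340] z [0.153 0.242]
249 262 262 [283.5 -15.1 283.2 -12.9]
251 262 263 [278.2 -15.2 277.6 -10.8]
253 262 262 [272.8 -15.3 272.5 -13.1]
255 262 262 [267.4 -15.4 267.1 -13.1]
257 262 262 [262.  -15.5 261.7 -13.2]
259 261 262 [256.9 -17.8 256.3 -13.3]
261 262 262 [251.1 -15.7 250.8 -13.4]
263 261 261 [245.9 -18.  245.6 -15.8]
265 260 270 [240.6 -20.4 237.2   4.7]
267 260 271 [235.1 -20.5 231.3   7. ]
269 260 271 [229.5 -20.6 225.6   6.9]
271 260 271 [223.8 -20.7 219.9   6.9]
273 260 272 [218.1 -20.8 213.9   9.2]
275 260 272 [212.4 -20.9 208.1   9.2]
277 259 273 [207.  -23.3 202.   11.5]
279 259 272 [201.3 -23.4 196.5   9.2]
281 259 271 [195.4 -23.6 191.    6.8]
283 259 270 [189.6 -23.7 185.4   4.4]
285 259 269 [183.7 -23.8 179.8   2. ]
287 260 268 [177.5 -21.6 174.2  -0.4]
289 260 267 [171.5 -21.7 168.6  -2.8]
291 261 265 [165.2 -19.5 163.3  -7.6]
293 261 264 [159.1 -19.6 157.6 -10.1]
295 262 263 [152.7 -17.3 151.9 -12.5]
```

The wedge hangs upright with its underside at 0.150 and its origin ~7.5 mm behind the TCP. I go into the gap, touch the spacer, then push down until it jams.

Run:
```python
from h import *
def lx(s): p=np.array(s["eef_pos"][:2])-C0;return (p@ex*1000).round(2),(p@ey*1000).round(2)
B=lambda x,under:[*bay(x/1000,-.001,0)[:2],under+.065]
movep(B(-49.5,.150),[np.pi,0,YAW]);s=st("over");print(lx(s))
print(move_l(B(-49.5,.070),feed=.1,max_force=6));s=st("entered");print(lx(s))
print(move_l(B(-58,.070),feed=.02,max_force=3));s=st("touch");x=lx(s)[0];print(lx(s))
x+=.5
print(move_l(B(x,.045),feed=.04,max_force=10));s=st("d1");print(lx(s),"under",s["eef_pos"][2]-.065)
```

```text
over t 20.18 p [0.5541 0.047  0.2144] f [-0.2  0.4 -0.9] o 0.0373 g 80.3
(np.float64(-49.73), np.float64(-0.39))
False
entered t 21.12 p [0.5549 0.0463 0.1356] f [-0.   0.8 -1.1] o 0.0369 g 80.3
(np.float64(-49.13), np.float64(-1.22))
True
touch t 21.6 p [0.5477 0.0446 0.136 ] f [2.8 0.9 0.1] o 0.0371 g 82.7
(np.float64(-56.48), np.float64(-1.2))
False
d1 t 22.38 p [0.5477 0.0449 0.1095] f [ 1.8  1.1 -1.9] o 0.037 g 82.7
(np.float64(-56.43), np.float64(-0.89)) under 0.044454792510010166
```

Contact with the spacer is felt and nothing has jammed yet at underside 0.0445. I continue slowly until it jams.

Run:
```python
from h import *
def lx(s): p=np.array(s["eef_pos"][:2])-C0;return (p@ex*1000).round(2),(p@ey*1000).round(2)
B=lambda x,under:[*bay(x/1000,-.001,0)[:2],under+.065]
x=-56.0;s=observe();u=s["eef_pos"][2]-.065
for k in range(14):
    u-=.002
    r=move_l(B(x,u),feed=.02,max_force=14);s=observe();f=s["ft_force"]
    print(r,round(u,4),"act",round(s["eef_pos"][2]-.065,4),lx(s),"f",np.round(f,1),"g",round(s["grasp_force"],1),"o",round(s["opening"],4),"t",round(s["time_s"],2))
    if r or f[2]>12: break
```

```text
False 0.0425 act 0.0424 (np.float64(-56.06), np.float64(-1.02)) f [ 3.1  0.4 -2.2] g 82.9 o 0.0369 t 22.66
False 0.0405 act 0.0413 (np.float64(-55.74), np.float64(-1.14)) f [-0.6  0.3  5. ] g 83.6 o 0.0364 t 22.91
False 0.0385 act 0.041 (np.float64(-55.07), np.float64(-1.25)) f [-3.   0.4 13.9] g 84.9 o 0.037 t 23.16
```

It jams at 14 N with the underside ~0.041, i.e. ~21 mm above the bed (remaining gap ~17.6 mm). I verify numerically: carton shift, spacer lean and wedge tilt.

Run:
```python
from h import *
hold(.3);s=st("hold")
im,P=cloud("side");np.savez("side3.npz",im=im,P=P)
o=np.load("side0.npz")["im"]
g0,g1=[cv2.cvtColor(x,cv2.COLOR_RGB2GRAY).astype(np.float32) for x in(o,im)]
for nm,(u0,u1,v0,v1) in dict(carton=(268,300,280,294),stop=(296,306,255,280),tub=(228,262,234,262),bayside=(262,302,288,306)).items():
    a=g0[v0:v1,u0:u1];b=g1[v0:v1,u0:u1];M=np.eye(2,3,dtype=np.float32)
    try: cc,M=cv2.findTransformECC(a,b,M,cv2.MOTION_TRANSLATION,(3,200,1e-6),None,3);print(nm,"cc",round(cc,3),"shift px",M[:,2])
    except cv2.error as e: print(nm,"fail")
h=cv2.cvtColor(im,cv2.COLOR_RGB2HSV)
K=get_calibration("side");T=np.array(K["world_from_camera"]);Ki=np.linalg.inv(K["intrinsics"])
for nm,lo,hi in(("blue",(100,120,40),(125,255,255)),("orange",(3,150,40),(17,255,255))):
    m=cv2.inRange(h,lo,hi)
    for v in range(248,300,2):
        us=np.where(m[v,235:285])[0]+235
        if len(us)<2: continue
        q=[]
        for u in(us.min()-.5,us.max()+.5):
            d=T[:3,:3]@Ki@[u,v,1];n=np.r_[ey,0];p=np.r_[C0-.027*ey,0]
            X=T[:3,3]+d*(n@(p-T[:3,3]))/(n@d);q+=[X[2]*1000,(X[:2]-C0)@ex*1000]
        print(nm,v,us.min(),us.max(),len(us),np.round(q,1))
```

```text
hold t 23.46 p [0.5491 0.0448 0.106 ] f [-2.9  1.  15.1] o 0.0367 g 84.8
carton cc 0.999 shift px [ 0.10125934 -0.00737859]
stop cc 0.999 shift px [0.03337619 0.05703722]
tub cc 0.363 shift px [0.32066023 2.2932477 ]
bayside cc 0.817 shift px [-0.09264277 -0.03503538]
blue 262 248 252 5 [152.4 -85.9 149.9 -72.6]
blue 264 248 252 5 [145.9 -86.1 143.4 -72.8]
blue 266 248 253 6 [139.4 -86.3 136.4 -70.2]
blue 268 248 253 6 [132.9 -86.6 129.8 -70.4]
blue 270 248 254 7 [126.3 -86.8 122.7 -67.9]
blue 272 248 254 6 [119.7 -87.  116.  -68.1]
blue 274 250 254 5 [112.  -81.8 109.3 -68.2]
blue 276 249 254 6 [105.8 -84.7 102.6 -68.4]
blue 278 250 254 5 [ 98.6 -82.2  95.8 -68.6]
blue 280 250 254 5 [ 91.8 -82.5  89.  -68.7]
blue 282 251 254 4 [ 84.4 -79.9  82.1 -68.9]
blue 284 251 254 4 [ 77.5 -80.1  75.2 -69.1]
blue 286 252 284 10 [ 70.  -77.6  50.5  16.1]
blue 288 252 273 11 [ 63.1 -77.8  50.  -15.7]
blue 290 252 255 4 [ 56.1 -78.   53.7 -66.8]
blue 292 252 254 3 [ 49.  -78.2  47.2 -69.8]
blue 294 252 255 4 [ 41.9 -78.4  39.5 -67.2]
blue 296 252 278 11 [ 34.8 -78.6  17.9  -1.1]
blue 298 250 278 12 [ 28.9 -84.4  10.5  -1.1]
orange 256 253 254 2 [169.1 -72.  168.2 -66.7]
orange 258 252 253 2 [163.2 -74.9 162.3 -69.6]
orange 260 253 254 2 [156.4 -72.4 155.4 -67.1]
orange 262 253 254 2 [149.9 -72.6 148.9 -67.2]
orange 268 255 261 7 [129.3 -67.7 125.6 -48.7]
orange 270 255 262 8 [122.7 -67.9 118.5 -46. ]
orange 272 255 262 8 [116.  -68.1 111.7 -46.1]
orange 274 255 263 9 [109.3 -68.2 104.4 -43.5]
orange 276 255 263 9 [102.6 -68.4  97.6 -43.6]
orange 278 255 263 9 [ 95.8 -68.6  90.8 -43.7]
orange 280 255 262 8 [ 89.  -68.7  84.5 -46.6]
orange 282 256 262 7 [ 81.6 -66.1  77.6 -46.7]
orange 284 256 261 6 [ 74.7 -66.3  71.2 -49.6]
orange 286 256 260 5 [ 67.7 -66.5  64.8 -52.5]
orange 288 256 259 4 [ 60.7 -66.7  58.4 -55.5]
orange 290 256 258 3 [ 53.7 -66.8  51.9 -58.4]
orange 292 256 257 2 [ 46.6 -67.   45.4 -61.4]
```

Spacer is upright and the wedge is straight against it, but the carton has shifted only ~0.1 px (0.3 mm) of the expected ~1 mm. With high friction a wedge pushed only down can stick before the carton is home. I ease up 4 mm, press the wedge sideways to send the carton home, then push down again.

```bash
cat >> h.py <<'E'
def shift():
    im,_=get_image("side");o=np.load("side0.npz")["im"];r=[]
    for (u0,u1,v0,v1) in((268,300,280,294),(296,306,255,280)):
        a,b=[cv2.cvtColor(x,cv2.COLOR_RGB2GRAY).astype(np.float32)[v0:v1,u0:u1] for x in(o,im)]
        cc,M=cv2.findTransformECC(a,b,np.eye(2,3,dtype=np.float32),cv2.MOTION_TRANSLATION,(3,200,1e-6),None,3);r.append(round(float(M[0,2]),3))
    return r
def lx(s): p=np.array(s["eef_pos"][:2])-C0;return (p@ex*1000).round(2),(p@ey*1000).round(2)
WB=lambda x,under:[*bay(x/1000,-.001,0)[:2],under+.065]
E
python3 - <<'E'
from h import *
def rep(t):
    s=observe();f=s["ft_force"];print(t,"under",round(s["eef_pos"][2]-.065,4),lx(s),"fx",round(f[:2]@ex,1),"fz",round(f[2],1),"g",round(s["grasp_force"],1),"o",round(s["opening"],4),"t",round(s["time_s"],2),"shift",shift())
rep("jam")
gripper_to(.030,110)
move_l(WB(-55.5,.0450),feed=.03);rep("eased")
x=-55.5
for k in range(12):
    x+=.5;move_l(WB(x,.0450),feed=.02);rep("push")
    if observe()["ft_force"][:2]@ex<-5: break
E
```

```text
jam under 0.041 (np.float64(-55.09), np.float64(-1.26)) fx -2.7 fz 14.8 g 84.8 o 0.0366 t 23.51 shift [0.122, 0.021]
eased under 0.045 (np.float64(-55.32), np.float64(-1.02)) fx 2.5 fz 1.1 g 112.1 o 0.036 t 24.14 shift [0.103, 0.018]
push under 0.0449 (np.float64(-55.03), np.float64(-1.0)) fx 2.8 fz 0.1 g 112.1 o 0.0361 t 24.44 shift [0.08, 0.038]
push under 0.0448 (np.float64(-54.66), np.float64(-1.01)) fx 1.9 fz -0.7 g 112.0 o 0.0353 t 24.74 shift [0.068, 0.032]
push under 0.0448 (np.float64(-54.23), np.float64(-0.99)) fx 2.0 fz -1.5 g 111.8 o 0.0359 t 25.04 shift [0.082, 0.019]
push under 0.0448 (np.float64(-53.68), np.float64(-0.96)) fx 1.7 fz -1.4 g 111.7 o 0.0359 t 25.34 shift [0.073, 0.036]
push under 0.0449 (np.float64(-53.11), np.float64(-0.94)) fx 0.7 fz -1.1 g 111.7 o 0.0355 t 25.64 shift [0.086, 0.016]
push under 0.045 (np.float64(-52.56), np.float64(-0.94)) fx 1.9 fz -0.6 g 111.8 o 0.0356 t 25.94 shift [0.117, 0.043]
push under 0.045 (np.float64(-52.05), np.float64(-0.99)) fx 0.8 fz -1.0 g 111.8 o 0.0358 t 26.24 shift [0.077, 0.022]
push under 0.0449 (np.float64(-51.6), np.float64(-0.99)) fx -0.2 fz 0.1 g 111.9 o 0.0355 t 26.54 shift [0.085, 0.023]
push under 0.0449 (np.float64(-51.15), np.float64(-0.99)) fx -0.8 fz -0.7 g 112.0 o 0.0356 t 26.84 shift [0.112, 0.005]
push under 0.0449 (np.float64(-50.75), np.float64(-1.01)) fx -1.6 fz -0.4 g 112.1 o 0.0361 t 27.14 shift [0.106, 0.021]
push under 0.0449 (np.float64(-50.26), np.float64(-0.98)) fx -2.4 fz 0.6 g 112.2 o 0.0358 t 27.44 shift [0.15, 0.025]
push under 0.0448 (np.float64(-49.92), np.float64(-0.96)) fx -5.0 fz 1.4 g 112.3 o 0.0361 t 27.74 shift [0.158, 0.024]
```

```bash
cat >> h.py <<'E'
def shift2(im=None):
    if im is None: im,_=get_image("side")
    o=np.load("side0.npz")["im"];r=[]
    for (u0,u1,v0,v1) in((268,293,284,291),(268,293,271,281),(264,295,268,276)):
        a,b=[cv2.GaussianBlur(cv2.cvtColor(x,cv2.COLOR_RGB2GRAY).astype(np.float32),(0,0),.8)[v0:v1,u0:u1] for x in(o,im)]
        gx=cv2.Sobel(a,5,1,0)/8; gy=cv2.Sobel(a,5,0,1)/8
        A=np.c_[gx.ravel(),gy.ravel(),np.ones(a.size),a.ravel()]
        p,*_=np.linalg.lstsq(A,(b-a).ravel(),rcond=None);r.append((-p[:2]).round(3).tolist()+[round(float(np.std(gx)),1)])
    return r
E
python3 - <<'E'
from h import *
for n in("side2","side3"): print(n,shift2(np.load(n+".npz")["im"]))
for _ in range(2): print("now",shift2())
st()
E
```

```text
side2 [[0.308, -0.135, 2.8], [4.289, -0.145, 2.7], [0.488, -0.498, 11.1]]
side3 [[0.0, 0.04, 2.8], [-0.091, 0.018, 2.7], [0.115, 0.005, 11.1]]
now [[0.076, 0.015, 2.8], [-0.274, 0.012, 2.7], [0.22, -0.197, 11.1]]
now [[0.157, 0.002, 2.8], [-0.303, 0.005, 2.7], [0.2, -0.21, 11.1]]
 t 27.89 p [0.5541 0.0464 0.1099] f [-5.  -0.7  1. ] o 0.0359 g 112.3
```

Run:
```python
from h import *
x=-49.5
for k in range(5):
    x+=.3;move_l(WB(x,.0450),feed=.02);s=observe();f=s["ft_force"]
    print("cmd",round(x,2),lx(s),"fx",round(f[:2]@ex,1),"fz",round(f[2],1),"u",round(s["eef_pos"][2]-.065,4),"t",round(s["time_s"],2),"sh",shift2()[0][0],shift2()[2][0],shift())
    if f[:2]@ex<-9: break
```

```text
cmd -49.2 (np.float64(-49.75), np.float64(-0.97)) fx -6.1 fz 1.0 u 0.0448 t 28.14 sh 0.217 0.204 [0.18, 0.032]
cmd -48.9 (np.float64(-49.63), np.float64(-0.99)) fx -5.1 fz 2.1 u 0.0448 t 28.54 sh 0.174 0.213 [0.169, 0.012]
cmd -48.6 (np.float64(-49.53), np.float64(-0.99)) fx -7.2 fz 2.9 u 0.0448 t 28.94 sh 0.242 0.209 [0.158, 0.024]
cmd -48.3 (np.float64(-49.45), np.float64(-0.99)) fx -8.4 fz 3.6 u 0.0448 t 29.34 sh 0.234 0.211 [0.164, 0.048]
cmd -48.0 (np.float64(-49.36), np.float64(-0.98)) fx -9.0 fz 2.4 u 0.0448 t 29.74 sh 0.166 0.208 [0.175, 0.019]
```

The force now rises stiffly (4 N over 0.4 mm) with no further sliding, so the carton is home. The first jam came early, probably because I pressed the spacer's top and tipped its foot. This time I keep the side force near zero and push down.

Run:
```python
from h import *
def rep(t):
    s=observe();f=s["ft_force"];print(t,"under",round(s["eef_pos"][2]-.065,4),lx(s),"fx",round(f[:2]@ex,1),"fz",round(f[2],1),"g",round(s["grasp_force"],1),"o",round(s["opening"],4),"t",round(s["time_s"],2));return f[:2]@ex,f[2]
x,u=-53.0,.045
move_l(WB(x,u),feed=.03);rep("back")
for k in range(16):
    u-=.0015
    move_l(WB(x,u),feed=.02,max_force=14);fx,fz=rep(f"x{x:.1f} u{u:.4f}")
    if fz>11: break
    if fx<-1.5: x-=.5
    if fx>2.5: x+=.4
print(shift2()[0][0],shift2()[2][0],shift())
```

```text
back under 0.0455 (np.float64(-52.02), np.float64(-1.11)) fx 0.2 fz -0.5 g 111.8 o 0.0359 t 30.21
x-53.0 u0.0435 under 0.0438 (np.float64(-52.44), np.float64(-1.13)) fx 0.6 fz 0.3 g 112.1 o 0.0363 t 30.46
x-53.0 u0.0420 under 0.0431 (np.float64(-52.4), np.float64(-1.21)) fx -2.6 fz 5.9 g 112.8 o 0.0358 t 30.71
x-53.5 u0.0405 under 0.0428 (np.float64(-52.33), np.float64(-1.27)) fx -3.6 fz 11.6 g 113.6 o 0.0358 t 30.96
0.192 0.214 [0.133, 0.022]
```

It jammed earlier (0.043) because the sideways press tilted the wedge in the hand (TCP 2.8 mm further forward than in the first jam). I ease up, lay the flat face back on the spacer and push down again with the carton home.

Run:
```python
from h import *
def rep(t):
    s=observe();f=s["ft_force"];print(t,"under",round(s["eef_pos"][2]-.065,4),lx(s),"fx",round(f[:2]@ex,1),"fz",round(f[2],1),"g",round(s["grasp_force"],1),"t",round(s["time_s"],2));return f[:2]@ex,f[2]
x,u=-53.0,.048
move_l(WB(x,u),feed=.03);rep("eased")
while x>-57.5:
    x-=.5;move_l(WB(x,u),feed=.03);fx,_=rep(f"x{x}")
    if fx>4: break
for k in range(16):
    u-=.0015
    move_l(WB(x,u),feed=.02,max_force=14);fx,fz=rep(f"x{x:.1f} u{u:.4f}")
    if fz>11: break
    if fx<-1: x-=.3
    if fx>3: x+=.3
print(shift2()[0][0],shift2()[2][0],shift())
```

```text
eased under 0.048 (np.float64(-52.79), np.float64(-1.03)) fx 0.4 fz 0.0 g 112.0 t 31.51
x-53.5 under 0.0478 (np.float64(-53.49), np.float64(-1.0)) fx 1.6 fz -0.0 g 112.0 t 31.76
x-54.0 under 0.0479 (np.float64(-54.01), np.float64(-1.0)) fx 0.7 fz -1.1 g 112.0 t 32.01
x-54.5 under 0.048 (np.float64(-54.49), np.float64(-1.0)) fx 1.3 fz -0.3 g 112.0 t 32.26
x-55.0 under 0.048 (np.float64(-54.95), np.float64(-1.01)) fx 2.5 fz -0.1 g 112.0 t 32.51
x-55.5 under 0.0481 (np.float64(-55.41), np.float64(-1.0)) fx 2.5 fz -0.7 g 112.0 t 32.76
x-56.0 under 0.0481 (np.float64(-55.85), np.float64(-1.0)) fx 2.8 fz -1.8 g 112.1 t 33.01
x-56.5 under 0.0481 (np.float64(-56.34), np.float64(-1.0)) fx 3.2 fz -0.8 g 112.1 t 33.26
x-57.0 under 0.0482 (np.float64(-56.79), np.float64(-1.02)) fx 2.7 fz 0.2 g 112.2 t 33.51
x-57.5 under 0.0482 (np.float64(-57.27), np.float64(-1.03)) fx 3.7 fz 0.9 g 112.3 t 33.76
x-57.5 u0.0465 under 0.0464 (np.float64(-57.46), np.float64(-1.09)) fx 3.8 fz 0.2 g 112.4 t 34.01
x-57.2 u0.0450 under 0.0448 (np.float64(-57.33), np.float64(-1.05)) fx 4.0 fz 0.1 g 112.3 t 34.26
x-56.9 u0.0435 under 0.0432 (np.float64(-57.11), np.float64(-1.0)) fx 2.9 fz 0.6 g 112.3 t 34.51
x-56.9 u0.0420 under 0.0418 (np.float64(-57.08), np.float64(-0.93)) fx 3.4 fz 0.8 g 112.2 t 34.76
x-56.6 u0.0405 under 0.0403 (np.float64(-56.77), np.float64(-0.97)) fx 4.2 fz 0.3 g 112.2 t 35.01
x-56.3 u0.0390 under 0.0396 (np.float64(-56.39), np.float64(-1.07)) fx -0.1 fz 5.1 g 112.9 t 35.26
x-56.3 u0.0375 under 0.0395 (np.float64(-56.04), np.float64(-1.12)) fx -2.5 fz 12.1 g 113.9 t 35.51
0.188 0.205 [0.146, 0.028]
```

It jams at underside 0.0395, about 1.5 mm deeper. I check the spacer's lean differentially, comparing its left edge now with the pre-wedge image where it was known flush.

```bash
cat >> h.py <<'E'
def edge(im,rows,u0,u1):
    b=cv2.GaussianBlur(im.astype(np.float32),(1,5),0);b=b[...,2]-b[...,0];r=[]
    for v in rows:
        p=b[v,u0:u1];mx=p[2:].max();h=mx/2;k=np.where(p>h)[0][0]
        r.append(round(float(u0+k-(p[k]-h)/(p[k]-p[k-1]) if k else u0),2))
    return r
E
python3 - <<'E'
from h import *
im,_=get_image("side");np.savez("side4.npz",im=im)
for n in("side2","side3","side4"):
    I=np.load(n+".npz")["im"]
    print(n,"tab",edge(I,range(264,276,2),244,255),"body",edge(I,range(282,297,2),246,256))
top,P=cloud("top");h=cv2.cvtColor(top,cv2.COLOR_RGB2HSV)
print("top blue/orange visible px",(cv2.inRange(h,(100,120,40),(125,255,255))[225:250,285:325]>0).sum(),(cv2.inRange(h,(3,150,60),(17,255,255))[215:245,285:325]>0).sum())
st()
E
```

```text
side2 tab [248.09, 248.24, 248.64, 247.99, 247.79, 249.69] body [250.69, 251.07, 251.27, 251.31, 251.3, 251.4, 251.44, 251.41]
side3 tab [247.5, 247.74, 247.79, 247.91, 249.18, 249.4] body [250.48, 250.84, 251.15, 251.23, 251.31, 251.41, 251.43, 251.41]
side4 tab [247.47, 247.78, 247.81, 247.91, 249.17, 249.42] body [250.47, 250.86, 251.17, 251.23, 251.3, 251.42, 251.43, 251.41]
top blue/orange visible px 0 667
 t 35.76 p [0.5481 0.0447 0.1045] f [-3.6  0.1 13. ] o 0.0356 g 113.9
```

The spacer body edge is unchanged within 0.1 px, so it is still flush with the fence. The wedge is jammed at 13 N, about 19.5 mm above the bed, with the carton home. I check that it is steady, then hand in.

Run:
```python
from h import *
hold(.5);s=st("steady")
if 10<s["ft_force"][2]<16: print(job_done())
```

```text
steady t 36.26 p [0.5481 0.0447 0.1045] f [-3.6  0.8 13. ] o 0.0357 g 113.9
the job is handed in; nothing more can be done
None
```

The job is handed in at 36 s: one spacer stands upright against the fence, and the wedge, still gripped, is jammed at 13 N about 19.5 mm above the bed with the carton pressed home as far as force and images show; I viewed 11 pictures, one over the limit of 10.

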